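# Set the angle gauge to its mark on a plaster casting

### The arm

A 6-joint arm with a two-finger parallel gripper is mounted at the origin on the work surface. World frame = base frame: x ahead of the robot, y to its left, z up, the work surface at z = 0. Lengths are in m, angles in rad, forces in N, time in s.
With the tool pointing down it reaches from about 0.225 to 0.875 m from the base axis. Payload 3.4 kg.
Tool frame: the origin (TCP) lies at the very end of the fingers, on their centre line; the grasp point (between the pads) lies 19 mm behind it; z points along the fingers, y is the direction in which the jaws open and shut (so a half turn about z gives the same grasp; the last joint's range is limited). The gripper opens to 85 mm and grips with 20 to 120 N. Pads are 22 mm wide; open, the fingers measure 114 mm over their backs; the gripper's body (76 mm by 85 mm) begins 54 mm behind the grasp point. The pads swing forward as they close: fully open they stand 13 mm farther back than shut.
Start: joints at [1.22, 0.276, 1.505, -0, 1.361, -0.121], TCP at [0.131, 0.56, 0.231] pointing down, gripper open.
Joint ranges: [-2.89, 2.89], [-0.75, 2.08], [0.22, 2.7], [-1.18, 4.32], [0.11, 2.71], [-2.7, 2.7]. Speed limits (rad/s): [2.57, 2.57, 3.14, 3.14, 3.14, 3.14].

### API

Orientations are given as a rotation vector (axis times angle).
In Python, from plant import r gives the robot as it stands.
- The arm moves only by the tool jog_arm, never from a script. Its arguments are lists of equal length, an entry for each row: "linear": the shift along the tool's x, y, z scaled (see below), a list of three; "rot": the turn, a rotation vector about the tool's x, y, z scaled (see below), a list of three. A call has 1 to 8 rows; each row is the pose to reach, as a shift and turn from the pose commanded when the call began, along the tool's axes at that moment, turning the shorter way round; what a row does not reach only later rows make up. The controller multiplies each number of a shift by 60 cm and each number of a turn by pi rad. A row lasts 1/12 s, in which the tool goes at most 41.7 mm and 7.16 degrees, less where a joint would pass 70% of its speed; a pose out of reach is approached as far as the arm can. A call with a number of a shift or a turn outside -1 to 1 is refused whole. A call with a gripper value outside its range is refused whole. "gripper" is the gripper's target within -1 to 1 (shut at 1, half-way at 0, fully open at -1), set as the call begins (left out, the last holds). The fingers move at their own pace and stop on an object; "force" is the grip in N (left out, the last holds). Time passes only in rows, so rows that repeat a pose let the fingers close. It gives the time, the measured TCP pose, the force and the opening at its end, in the units of the state.
- r.observe(): the state, without advancing time (a new reading comes with each control period).
- r.camera(name): name is "side" or "top"; returns the picture (384x512x3 uint8, red, green, blue); there is no depth.
- r.camera_model(name): a dict with "vertical_fov" (degrees; the focal length in pixels is half the picture's height over the tangent of half this angle, whatever the lens; pixels are square), "cx", "cy" (the principal point, pixels), "extrinsics" (4x4, takes a point from camera to world coordinates). Camera axes: x right, y up, looking along -z (the intrinsics and any distortion apply to the point x, -y, -z); pixel columns grow to the right and rows downward; lengths in m; the calibration is good to about 2 mm. A picture is of the moment at which its call begins. camera_model takes no time and is no camera call.
- r.finish_job(): hands the job in, once; it reports no verdict.
The state is a dict: "clock": time; "joint_pos": joint angles; "joint_vel": joint speeds; "joint_efforts": joint torques, N m; "ee_pos": TCP position; "orientation": TCP orientation; "force": force on the tool from outside, world axes, zero at the start; "torque": the same for the moment, N m; "gripper_width": finger opening in m.
Only numpy, scipy, OpenCV 4.12 (cv2) and the standard library are available. Lean on these libraries where they do the work, as an engineer would, in place of code of your own. Each camera call takes 0.05 s, during which the arm holds its last target.

### The job

Pull the cabinet's drawer out to its stop and take the angle gauge out by its wooden handle. Set it down level across the middle of the plaster casting's crown, its foot square to the ridge, then rock it there until its hanging pointer has settled on the brass mark, ready for a sanding line to be scribed along the foot. Finish while still gripping the gauge, foot pressed on the casting and pointer at rest on the mark, with the drawer left open and the cups, bottles and other things on the table not shifted.

Things in the scene. Friction and masses are not known exactly. Their poses are not given: they have to be found in the camera images.
- drawer_handle (a point): Middle of the steel bar handle of the one drawer of a fixed plywood cabinet (210 deep, 220 wide, 190 mm high). The bar is 10 mm thick, 110 mm long, level, 50 mm in front of the drawer's face, 160 mm above the table (30 below the cabinet's top); it can be taken from above. Axes as the cabinet's: the drawer pulls out along -x, y runs along the bar, z up.
- drawer (a joint): How far the drawer is out, m: 0 shut, 0.16 at its stop. It stays where it is left; sliding takes about 2 to 4 N. It starts nearly shut. Its front is 162 mm tall, its sides 30 mm; its floor is 20 mm above the table.
- gauge: Angle gauge, loose, about 0.4 kg, upright in the drawer, dial facing the cabinet's +x within 20 degrees. Origin: centre of the flat underside of its aluminium foot; z up. Foot 110 long (gauge's y), 34 wide (x), 12 mm high. On it a round dial in the y-z plane, centre 64 mm above the underside, 100 mm across, 12 mm thick, read from the gauge's +x side; on top a wooden handle (gauge_grip).
- gauge_grip (a point): Centre of the gauge's wooden handle, 132 mm above the underside of the foot; axes as the gauge's. The handle is 30 wide (y), 24 thick (x), 36 mm tall (114 to 150 mm above the underside). Gripped across its 30 mm (closing along the gauge's y) it cannot turn in the fingers when rocked.
- pointer (a joint): Angle of the swinging pointer, rad, about the gauge's +x (right-handed); 0 when it points straight at the foot. A dark pendulum 38 mm long hung at the dial's centre; it swings freely and settles plumb within about 2 s. Turning the gauge by an angle about its own +x changes the settled reading by minus that angle.
- mark (a joint): Angle of the brass mark, rad, counted like pointer: a tab 7 mm wide on the dial's lower rim. It differs each time, between 0.15 and 0.40 (so the gauge's top must lean to its +y side by that angle), and stays put on the gauge.
- pointer_tip (a point): Lower end of the pointer, 38 mm from the dial's centre.
- mark_tip (a point): Middle of the mark's inner edge, 38 mm from the dial's centre; the pointer tip coincides with it when the pointer is exactly on the mark.
- casting: White plaster casting on a plywood board (130 x 150 x 12 mm), fixed; origin at the centre of the underside. Its crown is a round ridge 90 mm long along its x, radius 32 mm, axis 32 mm above the table over the origin, top at 64 mm. Lower lumps flank it (tops 48 and 41 mm high, 26 and 29 mm off): a flat foot tilted by less than 0.45 rad touches the crown alone.
- crown (a point): Middle of the top line of the casting's crown, 64 mm above the table; axes as the casting's.
- cup: White plastic cup, 80 across, 105 mm high; origin under its centre. Bystander.
- dropper: White dropper bottle, 34 across, 85 mm high; origin under its centre. Bystander.
- cap: Small white bottle cap, 30 across, 23 mm high; origin under its centre. Bystander.
- jar: Amber jar with black cap, 56 across, 60 mm high; origin under its centre. Bystander.
- tape: Roll of paper tape lying flat, 90 across, 24 mm high; origin under its centre. Bystander.
- pot: Steel cup, 64 across, 70 mm high; origin under its centre. Bystander.

How it is judged:
On the way, in this order (a step that is already met when the one before it is completed fails the run):
1. the drawer is pulled out to its stop (within 10 mm) (value of joint drawer above 0.15 m), for 0.2 s.
2. the gauge is held clear of the drawer, its foot more than 80 mm above the table (contact force between gauge and the fingers above 1 N and height (world z) of gauge above 0.08 m), for 0.1 s.
3. the gauge is held level (within 0.12 rad) with its foot on the casting, across the ridge and over the middle of the crown (within 30 mm) (contact force between gauge and casting above 0.3 N and angle between the x axis of gauge and the x axis of casting, either way round below 0.3 rad and contact force between gauge and the fingers above 1 N and angle between gauge's own z axis and vertical below 0.12 rad and horizontal distance between gauge and crown below 0.03 m), for 0.2 s.
At the end, for the whole second after the job is handed in: The gripper holds the gauge, its foot pressed on the casting's crown (more than 0.3 N) within 35 mm of the middle and across the ridge within 0.3 rad; the pointer is at rest with its tip within 3.5 mm of the mark's middle; the drawer is still out (over 0.14 m) (contact force between gauge and casting above 0.3 N and angle between the x axis of gauge and the x axis of casting, either way round below 0.3 rad and contact force between gauge and the fingers above 1 N and distance between pointer_tip and mark_tip below 0.0035 m and velocity of joint pointer between -0.3 and 0.3 rad/s and linear speed of gauge below 0.02 m/s and horizontal distance between gauge and crown below 0.035 m and height (world z) of gauge between 0.05 and 0.075 m and value of joint drawer above 0.14 m); the arm keeps its last pose, push and grip.
It fails at once if a bystander is moved by more than 40 mm (distance of any of cup, dropper, cap, jar, tape, pot from where it was at the start of the episode above 0.04 m).
It also fails if it takes over 64 s, if anything falls off the work surface, if the arm or the gripper's body presses on something with over 40 N, if the wrist force passes 120 N, or if a joint passes its speed limit or range.

## Working session

There is one attempt and no reset: what is moved stays moved. The work goes in short steps, Python scripts to look and compute and a tool call to move; the robot and the scene stay as the last step left them, time stands still between calls to the robot, and variables do not carry over. Pictures are saved under pics/ and viewed, and the job is handed in when it is done.

Besides the shell and the picture viewer there is one more tool, called after "Emit:" as a command line: name --argument value ..., lists and objects as JSON in quotes. jog_arm: Moves the arm, as the interface text tells. Its arguments: {"type":"object","properties":{"linear":{"type":"array","items":{"type":"array","items":{"type":"number"}}},"rot":{"type":"array","items":{"type":"array","items":{"type":"number"}}},"gripper":{"type":"number"},"force":{"type":"number"}},"required":["linear","rot"]}

```bash
ls; mkdir -p pics
python3 - <<'E'
from plant import r
import cv2
print(r.observe())
for n in ("side","top"):
    m=r.camera_model(n);print(n,m)
    cv2.imwrite(f"pics/{n}0.png",r.camera(n)[:,:,::-1])
E
```

```text
pics
{'clock': 0.0, 'joint_pos': array([ 1.21998381e+00,  2.76609026e-01,  1.50613366e+00,  1.90387618e-05,
        1.36069776e+00, -1.21035749e-01]), 'joint_vel': array([-0.00057165,  0.00091659,  0.00139127,  0.00052257, -0.00132987,
        0.00100586]), 'joint_efforts': array([-3.02024855e-03, -4.16773474e+01, -2.45804036e+01, -2.54416054e-04,
        1.11409472e-02, -2.28545844e-05]), 'ee_pos': array([0.13079859, 0.55938543, 0.2304315 ]), 'orientation': array([-3.60093503e-01, -3.12043296e+00,  2.81485720e-03]), 'force': array([-0.27175647, -0.36061572,  0.83459747]), 'torque': array([ 0.00324456, -0.01324633,  0.00769193]), 'gripper_width': 0.0853999460337174}
side {'vertical_fov': 57.7561876463106, 'cx': 251.12016743184546, 'cy': 193.59607018592177, 'extrinsics': array([[-0.46646802,  0.68610897, -0.55826703,  0.03320687],
       [-0.88443399, -0.35210078,  0.3062704 ,  0.26248702],
       [ 0.01356861,  0.63661568,  0.77106184,  0.89082424],
       [ 0.        ,  0.        ,  0.        ,  1.        ]])}
top {'vertical_fov': 44.037180245994804, 'cx': 254.03308722575537, 'cy': 180.7305288884561, 'extrinsics': array([[-7.58640951e-02,  9.76964158e-01, -1.99463464e-01,
         2.63146358e-01],
       [-9.97117110e-01, -7.46219110e-02,  1.37491588e-02,
        -2.04110631e-02],
       [-1.45190950e-03,  1.99931500e-01,  9.79808801e-01,
         1.50887435e+00],
       [ 0.00000000e+00,  0.00000000e+00,  0.00000000e+00,
         1.00000000e+00]])}
```

View pics/side0.png

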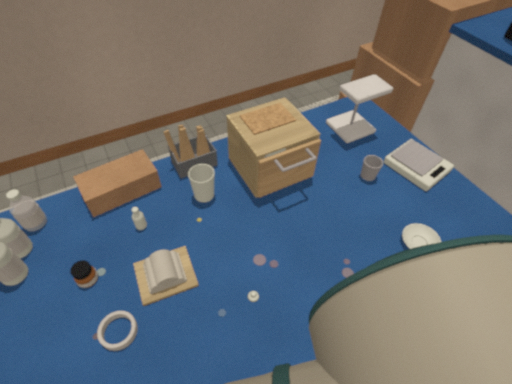

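View pics/top0.png

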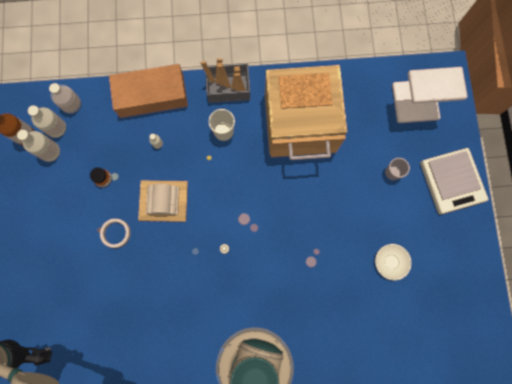

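```bash
cat > h.py <<'E'
import numpy as np, cv2
from plant import r
from scipy.spatial.transform import Rotation as R
def K(n):
    m=r.camera_model(n); f=192/np.tan(np.radians(m['vertical_fov'])/2)
    return f,m['cx'],m['cy'],np.array(m['extrinsics'])
def ray(n,u,v):
    f,cx,cy,E=K(n); d=np.array([(u-cx)/f,-(v-cy)/f,-1.]); d=E[:3,:3]@d
    return E[:3,3],d/np.linalg.norm(d)
def onz(n,u,v,z):
    o,d=ray(n,u,v); return o+d*(z-o[2])/d[2]
def proj(n,p):
    f,cx,cy,E=K(n); q=E[:3,:3].T@(np.array(p)-E[:3,3]); return cx+f*q[0]/-q[2], cy-f*q[1]/-q[2]
def two(a,b):
    o1,d1=ray('side',*a);o2,d2=ray('top',*b)
    t=np.linalg.lstsq(np.c_[d1,-d2],o2-o1,rcond=None)[0]
    p,q=o1+d1*t[0],o2+d2*t[1]; return (p+q)/2,np.linalg.norm(p-q)
def crop(img,x0,y0,x1,y1,s,fn):
    cv2.imwrite(fn,cv2.resize(img[y0:y1,x0:x1],None,fx=s,fy=s,interpolation=cv2.INTER_CUBIC)[:,:,::-1])
E
python3 - <<'E'
from h import *
a=cv2.imread('pics/top0.png')[:,:,::-1]; crop(a,120,55,360,235,3,'pics/tc0.png')
a=cv2.imread('pics/side0.png')[:,:,::-1]; crop(a,90,90,340,290,3,'pics/sc0.png')
E
```

```text
(no output)
```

View pics/tc0.png

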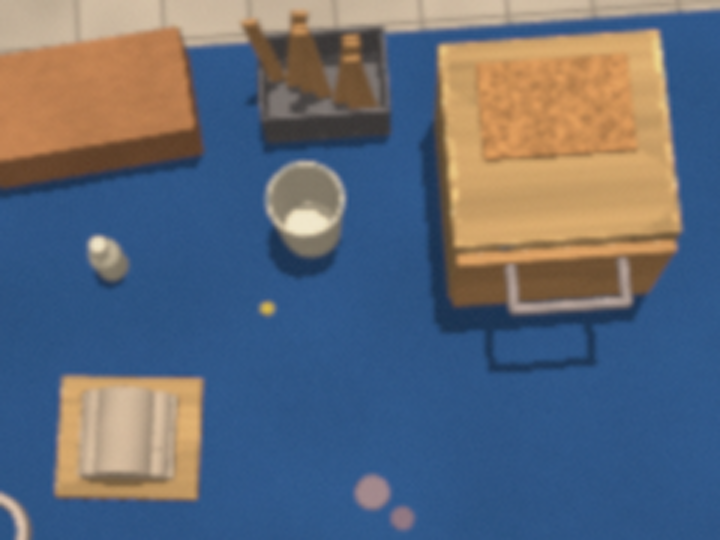

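View pics/sc0.png

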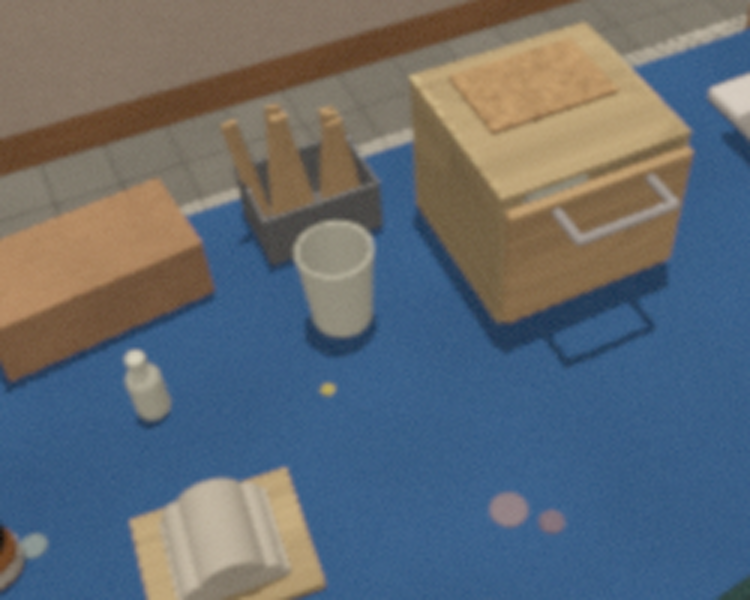

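Run:
```python
from h import *
np.set_printoptions(precision=4,suppress=True)
T=lambda x,y:(120+(x+.5)/3-.5,55+(y+.5)/3-.5)
S=lambda x,y:(90+(x+.5)/3-.5,90+(y+.5)/3-.5)
a=onz('top',*T(512,308),.16);b=onz('top',*T(632,299),.16)
print('bar',a,b,np.linalg.norm(a-b),(a+b)/2)
for p in [(580,240),(676,201)]: print('bar side',onz('side',*S(*p),.16))
print(two(S(580,240),T(512,308)),two(S(676,201),T(632,299)))
c=[onz('top',*T(*p),.012) for p in [(62,377),(203,377),(197,499),(55,497)]]
print('board',np.array(c),np.mean(c,0),[np.linalg.norm(c[i]-c[i-1]) for i in range(4)])
c2=[onz('top',*T(*p),.19) for p in [(437,46),(660,31),(680,235),(453,250)]]
print('cab',np.array(c2),[np.linalg.norm(c2[i]-c2[i-1]) for i in range(4)])
for p in [(128,387),(128,478)]: print('crown',onz('top',*T(*p),.064))
for nm,p,h in [('cup',(305,205),.105),('dropper',(98,243),.085)]: print(nm,onz('top',*T(*p),h))
for nm,p,h in [('jar',(100,177),.06),('tape',(115,233),.02),('cap',(224,249),.02),('pot',(398,168),.07)]: print(nm,onz('top',*p,h))
```

```text
bar [ 0.5994 -0.1507  0.16  ] [ 0.5995 -0.2684  0.16  ] 0.11776001512684586 [ 0.5994 -0.2095  0.16  ]
bar side [ 0.5996 -0.1517  0.16  ]
bar side [ 0.6018 -0.2649  0.16  ]
(array([ 0.5989, -0.1508,  0.1613]), np.float64(0.0006104645396062313)) (array([ 0.6013, -0.2672,  0.1587]), np.float64(0.004126737965665375))
board [[0.5971 0.3235 0.012 ]
 [0.5855 0.1726 0.012 ]
 [0.4548 0.1852 0.012 ]
 [0.4683 0.3345 0.012 ]] [0.5264 0.2539 0.012 ] [np.float64(0.12923868965068558), np.float64(0.1513474082481313), np.float64(0.1313570187050518), np.float64(0.14992141998940497)]
cab [[ 0.8645 -0.098   0.19  ]
 [ 0.8635 -0.3203  0.19  ]
 [ 0.6518 -0.3159  0.19  ]
 [ 0.6536 -0.0964  0.19  ]] [np.float64(0.21095051781411245), np.float64(0.22234740381312773), np.float64(0.21166624648294105), np.float64(0.219558296101461)]
crown [0.5697 0.2437 0.064 ]
crown [0.475  0.2473 0.064 ]
cup [0.7385 0.047  0.105 ]
dropper [0.7204 0.2653 0.085 ]
jar [0.6066 0.4377 0.06  ]
tape [0.4328 0.4055 0.02  ]
cap [0.3573 0.0683 0.02  ]
pot [ 0.5623 -0.4899  0.07  ]
```

Run:
```python
from h import *
o=r.observe(); M=R.from_rotvec(o['orientation']).as_matrix(); print(M.round(3)); 
print(np.degrees(np.arctan2(M[1,1],M[0,1])),np.degrees(o['joint_pos'][0]),np.degrees(o['joint_pos'][5]))
```

```text
[[-0.974  0.228 -0.001]
 [ 0.228  0.974 -0.002]
 [ 0.    -0.002 -1.   ]]
76.8329336274599 69.90140862225084 -6.93153468681898
```

```bash
cat >> h.py <<'E'
np.set_printoptions(precision=4,suppress=True)
def down(phi,tilt=0.):  # phi deg: world angle of tool y ; tool down
    p=np.radians(phi); y=np.array([np.cos(p),np.sin(p),0]); z=np.array([0,0,-1.]); return np.c_[np.cross(y,z),y,z]
def plan(pos,M,base=None):
    o=r.observe(); p0=o['ee_pos'];M0=R.from_rotvec(o['orientation']).as_matrix()
    if base is not None: p0,M0=base
    l=M0.T@(np.array(pos)-p0)/.6; q=R.from_matrix(M0.T@M).as_rotvec()/np.pi
    print('linear',l.round(4),'rot',q.round(4),'rows>=',max(np.linalg.norm(l)*.6/.0417,np.degrees(np.linalg.norm(q)*np.pi)/7.16).round(1))
def st():
    o=r.observe();M=R.from_rotvec(o['orientation']).as_matrix()
    print('t',o['clock'],'p',o['ee_pos'],'F',o['force'],'w',o['gripper_width'],'q',np.degrees(o['joint_pos']).round(1));print('x',M[:,0],'y',M[:,1],'z',M[:,2]);return o
E
python3 -c "
from h import *
plan([.6,-.209,.26],down(0))"
```

```text
linear [-1.0532 -1.069  -0.0476] rot [-0.0005  0.0003  0.4268] rows>= 21.6
```

Emit:
jog_arm --linear '[[-0.5,-0.5,-0.04],[-0.5,-0.5,-0.04],[-0.5,-0.5,-0.04],[-0.5,-0.5,-0.04],[-0.5,-0.5,-0.04],[-0.5,-0.5,-0.04],[-0.5,-0.5,-0.04],[-0.5,-0.5,-0.04]]' --rot '[[0,0,0.3],[0,0,0.3],[0,0,0.3],[0,0,0.3],[0,0,0.3],[0,0,0.3],[0,0,0.3],[0,0,0.3]]' --gripper 0.0

```text
clock: 0.77
ee_pos: [0.3067, 0.2753, 0.2501]
orientation: [1.744, 2.613, -0.0]
force: [0.8, -0.3, 0.7]
gripper_width: 0.0427
```

```bash
python3 -c "
from h import *
st();plan([.6,-.209,.26],down(0))"
```

```text
t 0.7667 p [0.3067 0.2753 0.2501] F [ 0.8415 -0.2754  0.6843] w 0.04273095581419974 q [ 32.2   0.8 101.9  -0.   77.2   9.6]
x [-0.3838  0.9234 -0.    ] y [ 0.9234  0.3838 -0.0001] z [-0.     -0.0001 -1.    ]
linear [-0.9329  0.1415 -0.0165] rot [-0.      0.      0.1254] rows>= 13.6
```

Emit:
jog_arm --linear '[[-0.93,0.14,-0.0165],[-0.93,0.14,-0.0165],[-0.93,0.14,-0.0165],[-0.93,0.14,-0.0165],[-0.93,0.14,-0.0165],[-0.93,0.14,-0.0165],[-0.93,0.14,-0.0165],[-0.93,0.14,-0.0165]]' --rot '[[0,0,0.1254],[0,0,0.1254],[0,0,0.1254],[0,0,0.1254],[0,0,0.1254],[0,0,0.1254],[0,0,0.1254],[0,0,0.1254]]'

```text
clock: 1.43
ee_pos: [0.4805, -0.0094, 0.2557]
orientation: [-2.217, -2.225, -0.0]
force: [0.6, -0.0, 0.5]
gripper_width: 0.0426
```

```bash
python3 -c "
from h import *
st();plan([.6,-.209,.26],down(0))"
```

```text
t 1.4333 p [ 0.4805 -0.0094  0.2557] F [ 0.6426 -0.0036  0.4704] w 0.042581569970448124 q [-9.4  6.8 94.5  0.  78.7 -9.7]
x [-0.0039  1.      0.0005] y [ 1.      0.0039 -0.0004] z [-0.0004  0.0005 -1.    ]
linear [-0.3335  0.1979 -0.0073] rot [-0.0001 -0.0001  0.0012] rows>= 5.6
```

Emit:
jog_arm --linear '[[-0.3335,0.198,-0.0073],[-0.3335,0.198,-0.0073],[-0.3335,0.198,-0.0073],[-0.3335,0.198,-0.0073],[-0.3335,0.198,-0.0073],[-0.3335,0.198,-0.0073],[-0.3335,0.198,-0.0073],[-0.3335,0.198,-0.0073]]' --rot '[[0,0,0.001],[0,0,0.001],[0,0,0.001],[0,0,0.001],[0,0,0.001],[0,0,0.001],[0,0,0.001],[0,0,0.001]]'

```text
clock: 2.1
ee_pos: [0.5999, -0.208, 0.2588]
orientation: [-2.22, -2.219, 0.001]
force: [-0.1, 0.9, 0.5]
gripper_width: 0.0428
```

```bash
python3 -c "
from h import *
st();plan([.6,-.209,.141],down(0))"
```

```text
t 2.1 p [ 0.5999 -0.208   0.2588] F [-0.1108  0.8945  0.5068] w 0.04282819266573693 q [-25.4  20.4  75.5   0.   84.2 -25.4]
x [0.0006 1.     0.0015] y [ 1.     -0.0006 -0.0022] z [-0.0022  0.0015 -1.    ]
linear [-0.0019  0.0006  0.1963] rot [-0.0007 -0.0005 -0.0002] rows>= 2.8
```

Emit:
jog_arm --linear '[[0,0,0.05],[0,0,0.1],[0,0,0.15],[0,0,0.18],[0,0,0.196],[0,0,0.196],[0,0,0.196]]' --rot '[[0,0,0],[0,0,0],[0,0,0],[0,0,0],[0,0,0],[0,0,0],[0,0,0]]'

```text
clock: 2.68
ee_pos: [0.5998, -0.2061, 0.1433]
orientation: [-2.219, -2.224, -0.0]
force: [0.4, 0.7, 0.0]
gripper_width: 0.0427
```

Emit:
jog_arm --linear '[[0,0,0],[0,0,0],[0,0,0],[0,0,0],[0,0,0],[0,0,0]]' --rot '[[0,0,0],[0,0,0],[0,0,0],[0,0,0],[0,0,0],[0,0,0]]' --gripper 1.0 --force 30

```text
clock: 3.18
ee_pos: [0.6003, -0.2071, 0.1445]
orientation: [2.219, 2.221, 0.001]
force: [-1.7, -0.0, 5.9]
gripper_width: 0.0086
```

```bash
python3 -c "
from h import *
st();plan([.44,-.208,.141],down(0))"
```

```text
t 3.1833 p [ 0.6003 -0.2071  0.1445] F [-1.6509 -0.0077  5.9461] w 0.008649691362061781 q [-25.3  24.   86.3   0.   69.6 -25.4]
x [-0.0013  1.     -0.0008] y [1.     0.0013 0.002 ] z [ 0.002  -0.0008 -1.    ]
linear [-0.0011 -0.2672  0.0053] rot [0.0006 0.0003 0.0004] rows>= 3.8
```

Emit:
jog_arm --linear '[[0,-0.03,0],[0,-0.06,0],[0,-0.1,0],[0,-0.14,0],[0,-0.18,0],[0,-0.21,0],[0,-0.23,0],[0,-0.24,0]]' --rot '[[0,0,0],[0,0,0],[0,0,0],[0,0,0],[0,0,0],[0,0,0],[0,0,0],[0,0,0]]'

```text
clock: 3.85
ee_pos: [0.4558, -0.2064, 0.1445]
orientation: [2.22, 2.22, 0.005]
force: [3.1, 3.6, 4.5]
gripper_width: 0.0085
```

Emit:
jog_arm --linear '[[0,-0.007,0],[0,-0.014,0],[0,-0.02,0],[0,-0.025,0],[0,-0.025,0],[0,-0.025,0]]' --rot '[[0,0,0],[0,0,0],[0,0,0],[0,0,0],[0,0,0],[0,0,0]]'

```text
clock: 4.35
ee_pos: [0.4419, -0.2063, 0.1444]
orientation: [2.22, 2.221, 0.005]
force: [-1.4, 4.5, 9.9]
gripper_width: 0.0086
```

```bash
python3 -c "
from h import *
st()"
```

```text
t 4.35 p [ 0.4419 -0.2063  0.1444] F [-1.3991  4.452   9.9074] w 0.008628486779035697 q [-33.3  12.2 104.6   0.2  63.1 -33.4]
x [-0.0004  1.      0.0012] y [1.     0.0004 0.0034] z [ 0.0034  0.0012 -1.    ]
```

Emit:
jog_arm --linear '[[0,-0.003,0],[0,-0.006,0],[0,-0.009,0],[0,-0.009,0],[0,-0.009,0]]' --rot '[[0,0,0],[0,0,0],[0,0,0],[0,0,0],[0,0,0]]'

```text
clock: 4.77
ee_pos: [0.4405, -0.2063, 0.1445]
orientation: [2.217, 2.215, 0.014]
force: [8.7, 5.8, 2.4]
gripper_width: 0.0083
```

```bash
python3 -c "
from h import *
st()
a=r.camera('top');crop(a,240,50,380,230,3.3,'pics/t1.png');b=r.camera('side');cv2.imwrite('pics/s1.png',b[:,:,::-1]);cv2.imwrite('pics/tf1.png',a[:,:,::-1])
crop(b,210,80,350,260,3.3,'pics/sc1.png')"
```

```text
t 4.7667 p [ 0.4405 -0.2063  0.1445] F [8.7132 5.8036 2.4499] w 0.008302695898072976 q [-33.6  11.9 105.    0.5  62.6 -33.8]
x [0.0009 1.     0.0013] y [ 0.9999 -0.0009  0.0117] z [ 0.0117  0.0013 -0.9999]
```

View pics/t1.png

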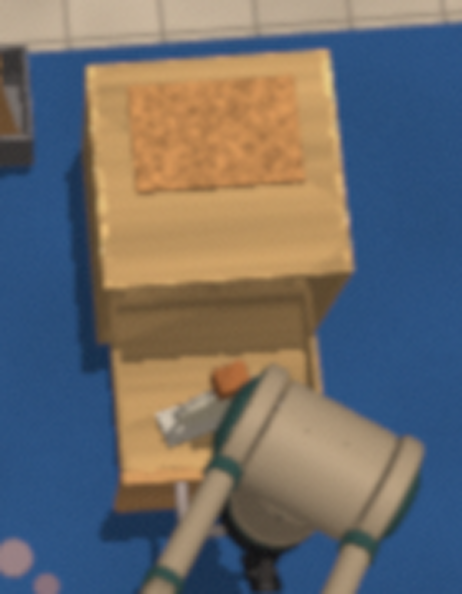

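View pics/sc1.png

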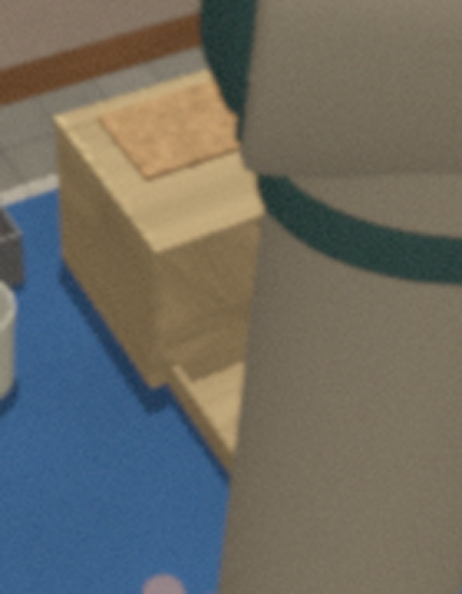

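Emit:
jog_arm --linear '[[0,0.004,0],[0,0.004,0],[0,0.004,0],[0,0.004,0]]' --rot '[[0,0,0],[0,0,0],[0,0,0],[0,0,0]]' --gripper 0.0

```text
clock: 5.2
ee_pos: [0.4374, -0.2072, 0.1426]
orientation: [-2.219, -2.223, 0.001]
force: [-0.4, 0.3, 0.3]
gripper_width: 0.0428
```

Emit:
jog_arm --linear '[[0,0,-0.04],[0,0,-0.1],[0,-0.03,-0.17],[0,-0.1,-0.24],[0,-0.16,-0.28],[0,-0.22,-0.28],[0,-0.26,-0.28],[0,-0.26,-0.28]]' --rot '[[0,0,0],[0,0,0],[0,0,0],[0,0,0],[0,0,0.03],[0,0,0.07],[0,0,0.1],[0,0,0.13]]'

```text
clock: 5.87
ee_pos: [0.2762, -0.2066, 0.3121]
orientation: [2.632, 1.715, -0.006]
force: [0.5, 0.4, 0.7]
gripper_width: 0.0426
```

```bash
python3 -c "
from h import *
st()
a=r.camera('top');crop(a,260,120,360,220,6,'pics/t2.png');b=r.camera('side');cv2.imwrite('pics/s2.png',b[:,:,::-1]);cv2.imwrite('pics/tf2.png',a[:,:,::-1])
crop(b,230,120,380,260,5,'pics/sc2.png')"
```

```text
t 5.8667 p [ 0.2762 -0.2066  0.3121] F [0.4955 0.3615 0.6975] w 0.042555428710237764 q [-48.2  -7.2 100.5  -0.2  86.6 -24.3]
x [ 0.4039  0.9148 -0.0034] y [ 0.9148 -0.4039 -0.0014] z [-0.0027 -0.0026 -1.    ]
```

View pics/t2.png

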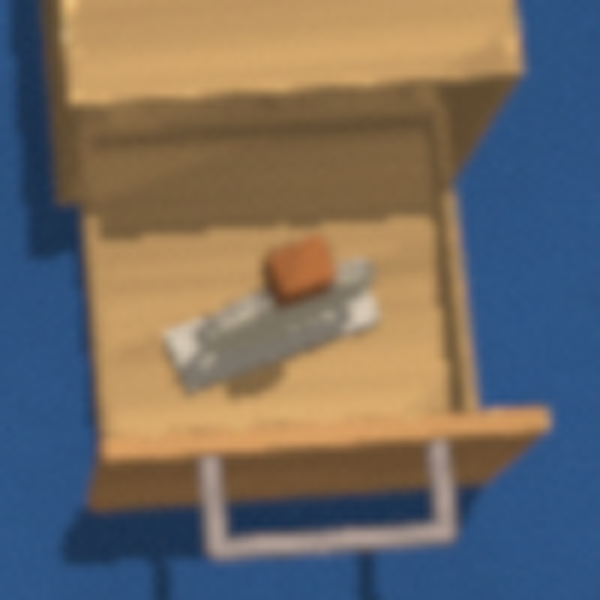

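View pics/sc2.png

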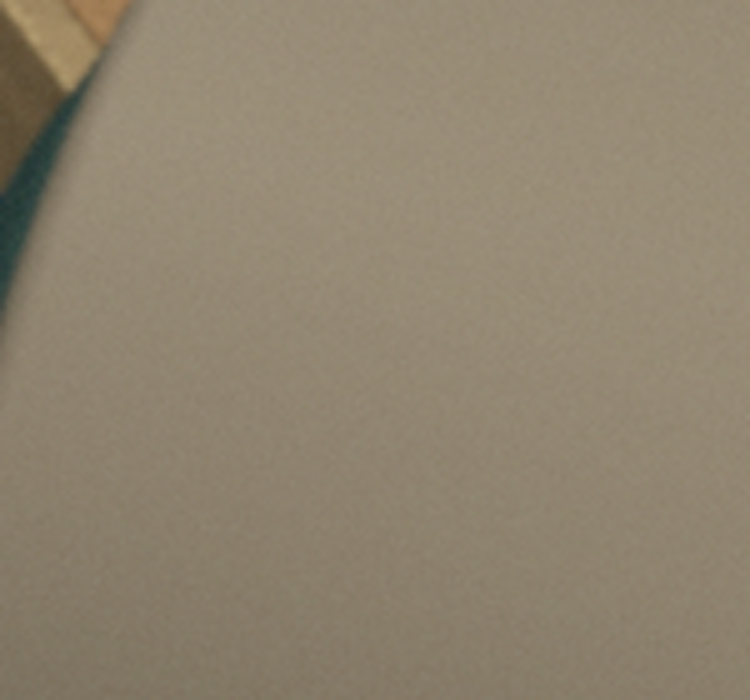

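Run:
```python
from h import *
a=cv2.imread('pics/tf2.png');big=cv2.resize(a,None,fx=6,fy=6,interpolation=cv2.INTER_CUBIC)
U=lambda x:(x+.5)/6-.5
sub=big[1320//1-0:1320,0:1] 
x0,y0=260*6,120*6
c=big[y0:y0+600,x0:x0+600]; hsv=cv2.cvtColor(c,cv2.COLOR_BGR2HSV)
print('handle',hsv[265,305],'top',hsv[255,300],hsv[290,290],'floor',hsv[300,150])
m=((hsv[...,0]<13)&(hsv[...,1]>120)).astype(np.uint8)*255
m[:,:230]=0;m[:,360:]=0;m[:220]=0;m[320:]=0
ct=max(cv2.findContours(m,0,1)[0],key=cv2.contourArea); print(cv2.contourArea(ct),cv2.minAreaRect(ct),cv2.boundingRect(ct))
f=((hsv[...,1]<70)).astype(np.uint8)*255; f[:220]=0;f[400:]=0;f[:,:150]=0;f[:,400:]=0
ctf=max(cv2.findContours(f,0,1)[0],key=cv2.contourArea);print(cv2.minAreaRect(ctf),cv2.boxPoints(cv2.minAreaRect(ctf)))
v=c.copy();cv2.drawContours(v,[ct],0,(0,255,0),1);cv2.drawContours(v,[ctf],0,(0,0,255),1);cv2.imwrite('pics/m2.png',v[200:420,130:420].repeat(2,0).repeat(2,1))
P=lambda x,y,z:onz('top',U(x+x0),U(y+y0),z)
for q in [(165,340),(188,385),(380,315),(372,262)]: print(q,P(*q,.032))
for q in cv2.boxPoints(cv2.minAreaRect(ct)): print('hb',q,P(*q,.17))
```

```text
handle [ 12 167 180] top [ 12 167 173] [ 12 165 147] floor [ 17 125 200]
2494.5 ((300.3722229003906, 272.38037109375), (49.50547790527344, 64.80593872070312), 72.18110656738281) (270, 242, 64, 62)
((274.3448486328125, 324.352783203125), (68.03199005126953, 215.2017059326172), 70.0576171875) [[161.5942 329.0765]
 [363.8915 255.6766]
 [387.0955 319.6291]
 [184.7982 393.029 ]]
(165, 340) [ 0.5703 -0.1471  0.032 ]
(188, 385) [ 0.5452 -0.157   0.032 ]
(380, 315) [ 0.5751 -0.2621  0.032 ]
(372, 262) [ 0.6042 -0.2609  0.032 ]
hb [261.9491 258.7307] [ 0.578  -0.1855  0.17  ]
hb [323.6462 238.8994] [ 0.5856 -0.2163  0.17  ]
hb [338.7953 286.0301] [ 0.5617 -0.2212  0.17  ]
hb [277.0982 305.8613] [ 0.5542 -0.1906  0.17  ]
```

View pics/m2.png

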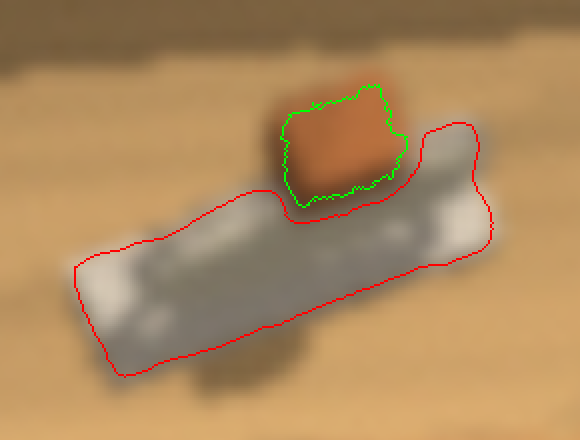

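```bash
python3 -c "
from h import *
plan([.574,-.204,.25],down(-74.5))"
```

```text
linear [0.2    0.4462 0.1027] rot [0.0006 0.     0.2835] rows>= 7.2
```

Emit:
jog_arm --linear '[[0.05,0.112,0.0],[0.1,0.223,0.02],[0.15,0.335,0.07],[0.2,0.446,0.1027],[0.2,0.4462,0.1027],[0.2,0.4462,0.1027],[0.2,0.4462,0.1027],[0.2,0.4462,0.1027]]' --rot '[[0.0005,0,0.2835],[0.0005,0,0.2835],[0.0005,0,0.2835],[0.0005,0,0.2835],[0.0005,0,0.2835],[0.0005,0,0.2835],[0.0005,0,0.2835],[0.0005,0,0.2835]]' --gripper -0.5

```text
clock: 6.63
ee_pos: [0.5804, -0.2018, 0.2451]
orientation: [-3.109, -0.429, 0.002]
force: [0.1, -0.2, 0.2]
gripper_width: 0.0637
```

```bash
python3 -c "
from h import *
st();plan([.574,-.204,.138],down(-74.5))
b=r.camera('side');a=r.camera('top');crop(a,240,100,380,240,5,'pics/t3.png')
crop(b,230,120,380,260,5,'pics/sc3.png')"
```

```text
t 6.6333 p [ 0.5804 -0.2018  0.2451] F [ 0.1114 -0.1584  0.1984] w 0.0636691737788879 q [-25.7  18.9  79.7   0.1  81.6  48.5]
x [ 0.9627  0.2706 -0.0007] y [ 0.2706 -0.9627 -0.0037] z [-0.0017  0.0034 -1.    ]
linear [-0.0112  0.0012  0.1786] rot [-0.0012  0.0002  0.0011] rows>= 2.6
```

View pics/sc3.png

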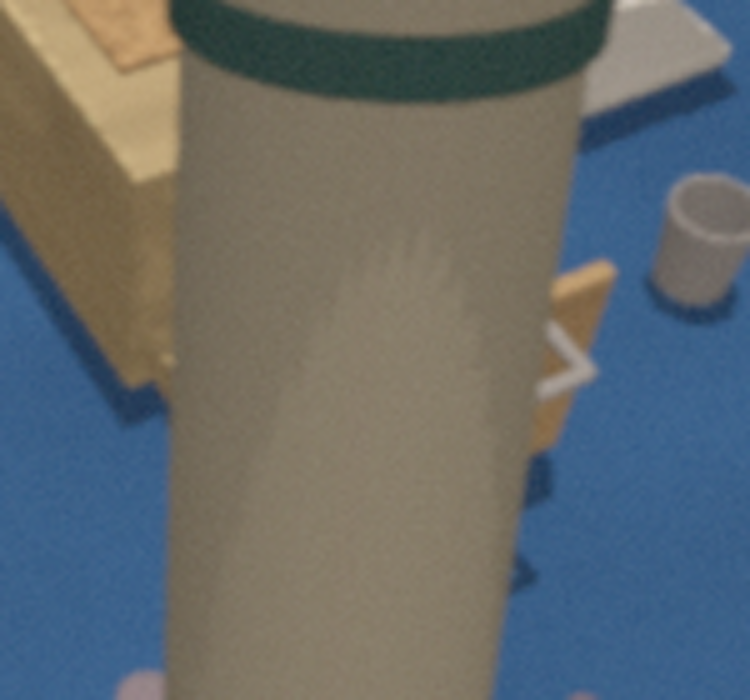

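View pics/t3.png

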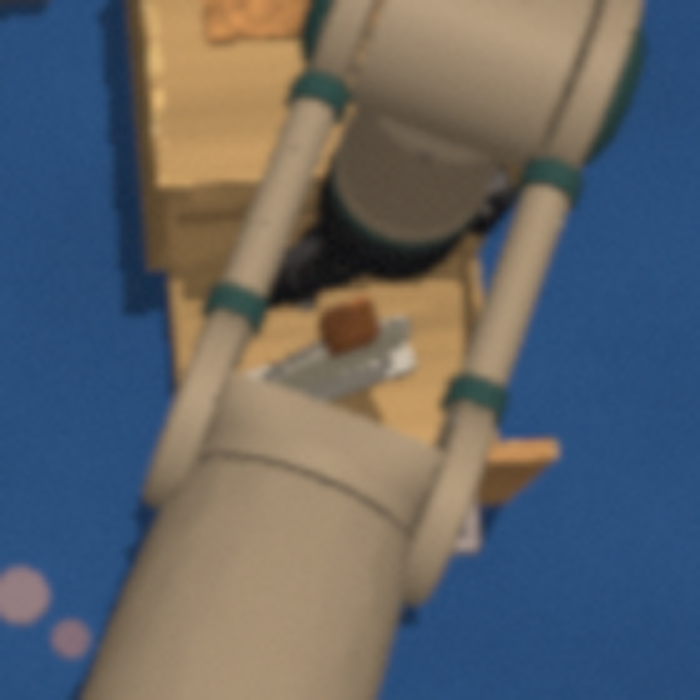

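Emit:
jog_arm --linear '[[-0.011,0,0.03],[-0.011,0.001,0.06],[-0.011,0.001,0.09],[-0.011,0.001,0.12],[-0.011,0.001,0.15],[-0.011,0.001,0.17],[-0.011,0.001,0.178],[-0.011,0.001,0.178]]' --rot '[[-0.001,0,0.001],[-0.001,0,0.001],[-0.001,0,0.001],[-0.001,0,0.001],[-0.001,0,0.001],[-0.001,0,0.001],[-0.001,0,0.001],[-0.001,0,0.001]]'

```text
clock: 7.4
ee_pos: [0.5676, -0.2047, 0.141]
orientation: [3.113, 0.426, -0.005]
force: [-0.3, -0.1, 0.1]
gripper_width: 0.0637
```

```bash
python3 -c "
from h import *
st()"
```

```text
t 7.4 p [ 0.5676 -0.2047  0.141 ] F [-0.2738 -0.0542  0.1498] w 0.06366258302430457 q [-26.4  21.8  90.5  -0.1  67.8  48.1]
x [ 0.9633  0.2685 -0.0032] y [ 0.2685 -0.9633 -0.0004] z [-0.0032 -0.0005 -1.    ]
```

Emit:
jog_arm --linear '[[0.01,0,0.003],[0.01,0,0.003],[0.01,0,0.003]]' --rot '[[0,0,0],[0,0,0],[0,0,0]]'

```text
clock: 7.65
ee_pos: [0.5757, -0.2039, 0.1415]
orientation: [3.11, 0.424, 0.002]
force: [0.6, -0.8, -0.0]
gripper_width: 0.064
```

Emit:
jog_arm --linear '[[0,0,0],[0,0,0],[0,0,0],[0,0,0],[0,0,0],[0,0,0],[0,0,0]]' --rot '[[0,0,0],[0,0,0],[0,0,0],[0,0,0],[0,0,0],[0,0,0],[0,0,0]]' --gripper 1.0 --force 60

```text
clock: 8.23
ee_pos: [0.575, -0.2042, 0.1411]
orientation: [3.11, 0.423, 0.001]
force: [-0.0, -2.2, 3.9]
gripper_width: 0.0293
```

```bash
python3 -c "
from h import *
st()"
```

```text
t 8.2333 p [ 0.575  -0.2042  0.1411] F [-0.0163 -2.1714  3.9341] w 0.02925702870460458 q [-26.   22.2  89.9  -0.1  67.8  48.6]
x [0.9638 0.2668 0.0001] y [ 0.2668 -0.9638  0.0029] z [ 0.0009 -0.0028 -1.    ]
```

Emit:
jog_arm --linear '[[0,0,-0.02],[0,0,-0.05],[0,0,-0.09],[0,0,-0.13],[0,0,-0.18],[0,0,-0.23],[0,0,-0.27],[0,0,-0.29]]' --rot '[[0,0,0],[0,0,0],[0,0,0],[0,0,0],[0,0,0],[0,0,0],[0,0,0],[0,0,0]]'

```text
clock: 8.9
ee_pos: [0.5753, -0.2032, 0.317]
orientation: [3.11, 0.423, 0.004]
force: [0.7, 0.3, -2.9]
gripper_width: 0.0289
```

```bash
python3 -c "
from h import *
st();plan([.50,0.0,.32],down(0))
b=r.camera('side');a=r.camera('top');cv2.imwrite('pics/t4.png',a[:,:,::-1]);cv2.imwrite('pics/s4.png',b[:,:,::-1])"
```

```text
t 8.9 p [ 0.5753 -0.2032  0.317 ] F [ 0.6658  0.2859 -2.8802] w 0.028922968760032385 q [-26.   16.9  72.7  -0.1  90.2  48.6]
x [0.9637 0.2669 0.0019] y [ 0.2669 -0.9637  0.0029] z [ 0.0026 -0.0023 -1.    ]
linear [-0.0305 -0.3599 -0.0062] rot [ 0.0012  0.0001 -0.414 ] rows>= 10.4
```

View pics/s4.png

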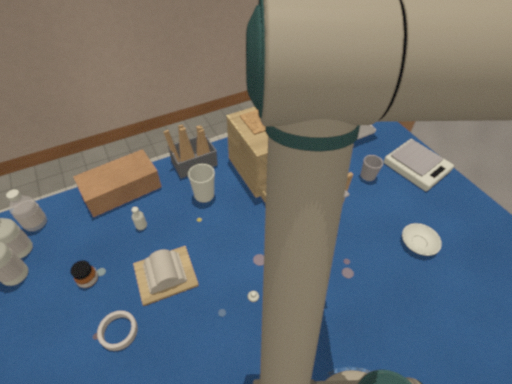

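View pics/t4.png

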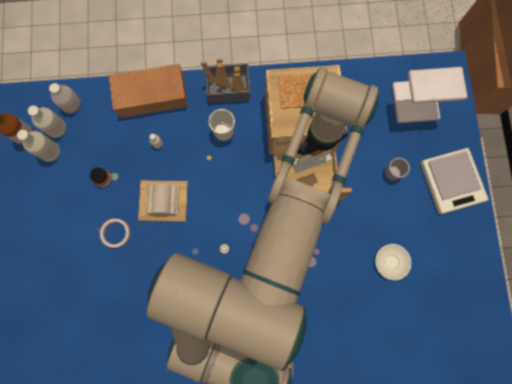

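Emit:
jog_arm --linear '[[-0.01,-0.06,-0.006],[-0.02,-0.12,-0.006],[-0.03,-0.18,-0.006],[-0.03,-0.24,-0.006],[-0.03,-0.3,-0.006],[-0.03,-0.36,-0.006],[-0.03,-0.36,-0.006],[-0.03,-0.36,-0.006]]' --rot '[[0.001,0,-0.03],[0.001,0,-0.06],[0.001,0,-0.1],[0.001,0,-0.14],[0.001,0,-0.18],[0.001,0,-0.22],[0.001,0,-0.26],[0.001,0,-0.3]]'

```text
clock: 9.67
ee_pos: [0.4975, 0.0026, 0.3154]
orientation: [-2.572, -1.795, 0.007]
force: [0.5, -1.5, -3.4]
gripper_width: 0.0287
```

```bash
python3 -c "
from h import *
st();plan([.48,0.1,.32],down(30));plan([.525,.253,.30],down(85))"
```

```text
t 9.6667 p [0.4975 0.0026 0.3154] F [ 0.5092 -1.4676 -3.3812] w 0.028706507856354754 q [-7.8  7.1 85.8  0.1 87.5 12.4]
x [ 0.345   0.9386 -0.0007] y [ 0.9386 -0.345  -0.0072] z [-0.007   0.0019 -1.    ]
linear [ 0.1424 -0.0834 -0.0071] rot [-0.0022 -0.0008 -0.2788] rows>= 7.0
linear [ 0.4076 -0.1007  0.0262] rot [-0.0018 -0.002  -0.5843] rows>= 14.7
```

Emit:
jog_arm --linear '[[0.03,-0.007,0],[0.06,-0.014,0],[0.09,-0.022,0],[0.12,-0.03,0],[0.16,-0.04,0],[0.2,-0.05,0],[0.22,-0.055,0],[0.24,-0.06,0]]' --rot '[[-0.001,-0.001,-0.03],[-0.001,-0.001,-0.07],[-0.001,-0.001,-0.11],[-0.001,-0.001,-0.15],[-0.001,-0.001,-0.19],[-0.001,-0.001,-0.23],[-0.001,-0.001,-0.27],[-0.001,-0.001,-0.3]]'

```text
clock: 10.33
ee_pos: [0.5157, 0.1487, 0.3149]
orientation: [-1.482, -2.767, 0.007]
force: [-0.8, 0.3, -2.9]
gripper_width: 0.029
```

```bash
python3 -c "
from h import *
st();plan([.525,.253,.28],down(85))"
```

```text
t 10.3333 p [0.5157 0.1487 0.3149] F [-0.7684  0.3234 -2.8943] w 0.02904129873336005 q [  8.7  10.6  81.6  -0.1  88.1 -24.9]
x [-0.5541  0.8325  0.0003] y [ 0.8324  0.5541 -0.005 ] z [-0.0044 -0.0025 -1.    ]
linear [0.1361 0.1095 0.0576] rot [-0.0014 -0.0008 -0.2853] rows>= 7.2
```

Emit:
jog_arm --linear '[[0.017,0.014,0.005],[0.035,0.028,0.01],[0.053,0.042,0.02],[0.071,0.056,0.03],[0.089,0.07,0.04],[0.107,0.085,0.05],[0.12,0.1,0.0576],[0.136,0.1095,0.0576]]' --rot '[[-0.001,-0.001,-0.035],[-0.001,-0.001,-0.07],[-0.001,-0.001,-0.105],[-0.001,-0.001,-0.14],[-0.001,-0.001,-0.175],[-0.001,-0.001,-0.21],[-0.001,-0.001,-0.25],[-0.001,-0.001,-0.2853]]'

```text
clock: 11.0
ee_pos: [0.5259, 0.2518, 0.2787]
orientation: [-0.138, -3.137, 0.005]
force: [-0.1, 0.3, -3.0]
gripper_width: 0.0291
```

Emit:
jog_arm --linear '[[0,0,0],[0,0,0],[0,0,0]]' --rot '[[0,0,0],[0,0,0],[0,0,0]]'

```text
clock: 11.25
ee_pos: [0.5267, 0.2508, 0.2817]
orientation: [0.152, 3.135, -0.004]
force: [0.9, -0.9, -4.0]
gripper_width: 0.0291
```

```bash
python3 -c "
from h import *
st();plan([.525,.253,.20],down(85))
b=r.camera('side');a=r.camera('top');crop(a,120,140,240,240,6,'pics/t5.png');cv2.imwrite('pics/s5.png',b[:,:,::-1])"
```

```text
t 11.25 p [0.5267 0.2508 0.2817] F [ 0.8872 -0.8901 -3.9522] w 0.029053424812457415 q [ 18.8  15.2  80.   -0.2  84.7 -65.7]
x [-0.9953  0.0965 -0.0031] y [ 0.0965  0.9953 -0.0025] z [ 0.0029 -0.0028 -1.    ]
linear [0.0036 0.0038 0.1362] rot [-0.0008  0.001  -0.003 ] rows>= 2.0
```

View pics/s5.png

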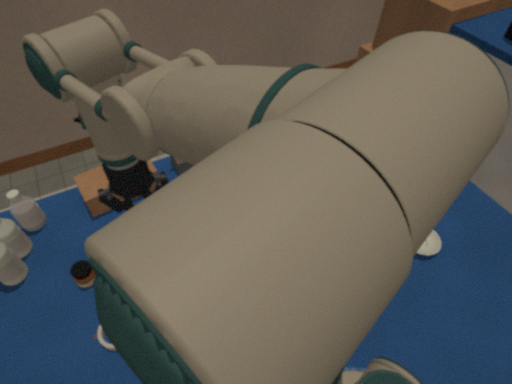

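View pics/t5.png

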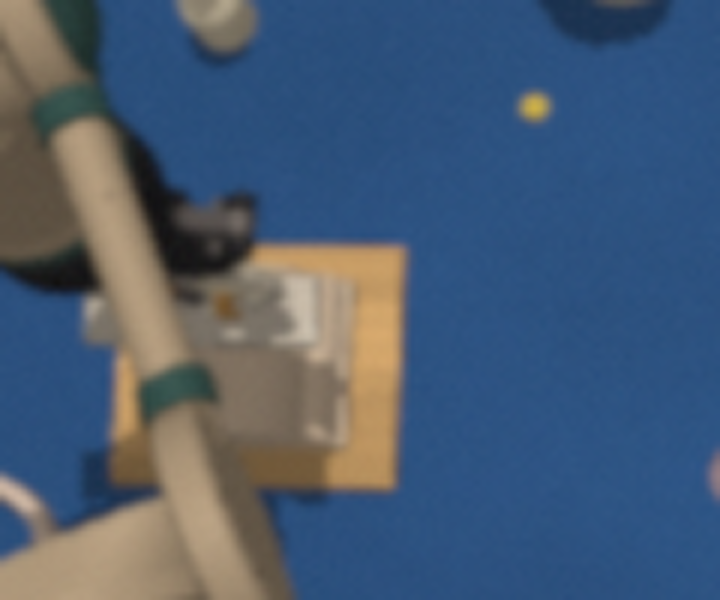

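Emit:
jog_arm --linear '[[0,0,-0.05],[0,0,-0.1],[0,0,-0.15],[0,0,-0.2],[0,0,-0.25],[0,0,-0.28],[0,0,-0.28],[0,0,-0.28]]' --rot '[[0,0,0],[0,0,0],[0,0,0],[0,0,0],[0,0,0],[0,0,0],[0,0,0],[0,0,0]]'

```text
clock: 12.02
ee_pos: [0.5267, 0.2513, 0.4516]
orientation: [0.15, 3.131, -0.0]
force: [0.8, -0.4, -4.3]
gripper_width: 0.0289
```

```bash
python3 -c "
from h import *
st()
b=r.camera('side');cv2.imwrite('pics/s6.png',b[:,:,::-1])"
```

```text
t 12.0167 p [0.5267 0.2513 0.4516] F [ 0.8203 -0.3682 -4.3019] w 0.028882687121145535 q [ 18.8  14.5  57.9  -0.2 107.2 -65.8]
x [-0.9954  0.0956 -0.0073] y [0.0956 0.9954 0.    ] z [ 0.0073 -0.0007 -1.    ]
```

View pics/s6.png

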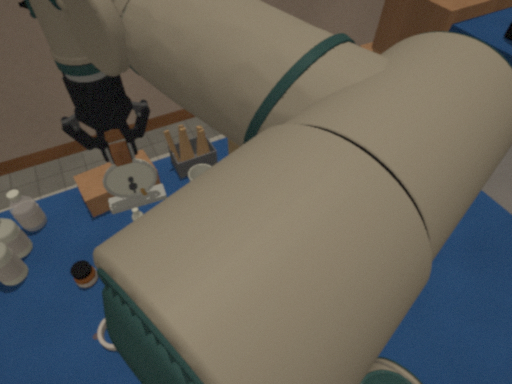

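```bash
python3 -c "
from h import *
b=cv2.imread('pics/s6.png')[:,:,::-1];crop(b,90,120,180,220,7,'pics/sc6.png')"
```

```text
(no output)
```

View pics/sc6.png

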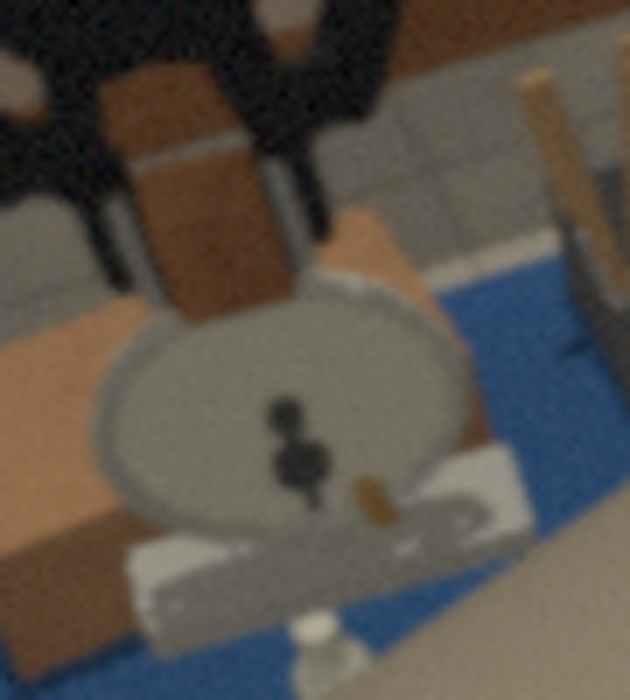

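```bash
cat > meas.py <<'E'
from h import *
def meas(cam,hub,ptr,pts,o,zc=None,depth=.008):
    """pixel coords; returns gauge-frame y,z of pts rel hub"""
    M=R.from_rotvec(o['orientation']).as_matrix(); gx=M[:,0]; gy=-M[:,1]; gz=-M[:,2]
    P0=o['ee_pos']+gx*depth
    def hit(p):
        a,d=ray(cam,*p); q=a+d*(gx@(P0-a))/(gx@d); return np.array([gy@(q-P0),gz@(q-P0)])
    h=hit(hub); print('hub rel TCP (y,z)',h)
    for nm,p in [('ptr',ptr)]+pts:
        v=hit(p)-h; print(nm,'r',np.linalg.norm(v).round(4),'ang',np.arctan2(v[0],-v[1]).round(4),v)
E
python3 - <<'E'
from meas import *
o=r.observe(); S=lambda x,y:(90+(x+.5)/7-.5,120+(y+.5)/7-.5)
b=cv2.imread('pics/s6.png');big=cv2.resize(b[120:220,90:180],None,fx=7,fy=7,interpolation=cv2.INTER_CUBIC)
hsv=cv2.cvtColor(big,cv2.COLOR_BGR2HSV)
m=((hsv[...,1]>90)&(hsv[...,0]<30)).astype(np.uint8);m[:455]=0;m[545:]=0;m[:,:340]=0;m[:,420:]=0
ys,xs=np.nonzero(m);c=(xs.mean(),ys.mean());print('brass',c,m.sum())
d=(hsv[...,2]<75).astype(np.uint8);d[:380]=0;d[530:]=0;d[:,:255]=0;d[:,345:]=0
ys,xs=np.nonzero(d);print('dark',xs.min(),xs.max(),ys.min(),ys.max())
t=ys<430;print('hub',xs[t].mean(),ys[t].mean()); t=(ys>435)&(ys<490);print('bob',xs[t].mean(),ys[t].mean())
t=ys>500;print('tip',xs[t].mean(),ys[t].max())
M=o
meas('side',S(285,413),S(313,505),[('bob',S(302,464)),('mark',S(*c)),('rimL',S(97,415)),('rimR',S(468,395)),('bot',S(290,545))],o)
meas('side',S(285,413),S(313,505),[('mark',S(*c))],o,depth=.012)
E
```

```text
brass (np.float64(374.26114151681), np.float64(502.19702892885067)) 1279
dark 269 329 399 507
hub 285.7269736842105 415.3530701754386
bob 301.0062682824906 463.46176347680733
tip 313.17857142857144 507
hub rel TCP (y,z) [-0.0012 -0.0435]
ptr r 0.0376 ang -0.0472 [-0.0018 -0.0375]
bob r 0.0206 ang -0.0294 [-0.0006 -0.0206]
mark r 0.0455 ang 0.3101 [ 0.0139 -0.0433]
rimL r 0.0465 ang -1.947 [-0.0432  0.0171]
rimR r 0.0481 ang 1.3221 [ 0.0466 -0.0118]
bot r 0.0521 ang -0.2208 [-0.0114 -0.0508]
hub rel TCP (y,z) [-0.0009 -0.0394]
ptr r 0.0373 ang -0.0472 [-0.0018 -0.0372]
mark r 0.0451 ang 0.3101 [ 0.0138 -0.0429]
```

```bash
python3 -c "
from h import *
b=r.camera('top');cv2.imwrite('pics/t6.png',b[:,:,::-1]);crop(b,110,100,240,240,5,'pics/tc6.png')"
```

```text
(no output)
```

View pics/tc6.png

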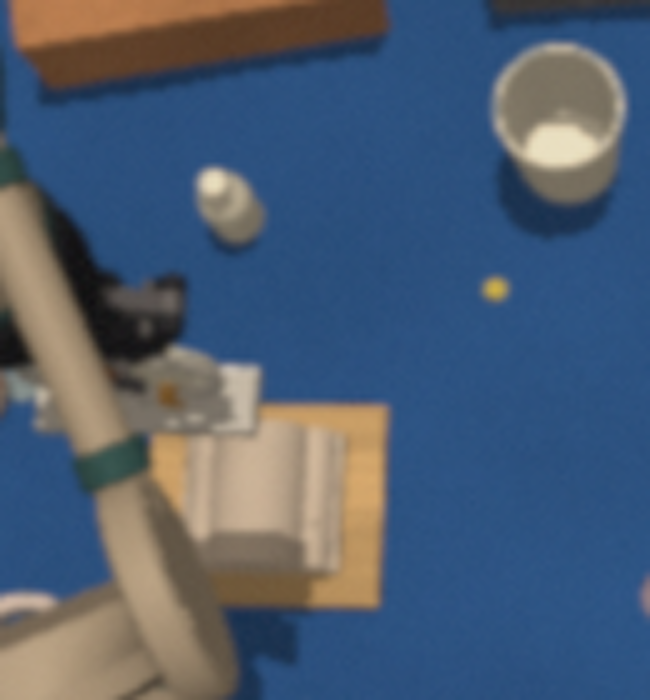

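Run:
```python
from meas import *
o=r.observe(); S=lambda x,y:(90+(x+.5)/7-.5,120+(y+.5)/7-.5); T=lambda x,y:(110+(x+.5)/5-.5,100+(y+.5)/5-.5)
M=R.from_rotvec(o['orientation']).as_matrix(); G=np.c_[M[:,0],-M[:,1],-M[:,2]]
for nm,s,t in [('mark',(374,502),(168,393)),('BR',(512,447),(261,367)),('FR',(533,530),(256,432)),('FL',(152,608),(38,428))]:
    p,e=two(S(*s),T(*t)); print(nm,p,'gap',e,'gauge axes rel TCP',G.T@(p-o['ee_pos']))
# expected pixel of nominal gauge points
F=o['ee_pos']-G[:,2]*.121
for nm,g in [('hub',(.008,0,.064)),('FRtop',(.017,.055,.012)),('FLtop',(.017,-.055,.012)),('BRtop',(-.017,.055,.012)),('BLtop',(-.017,-.055,.012)),('FRbot',(.017,.055,0)),('FLbot',(.017,-.055,0))]:
    w=F+G@np.array(g); u,v=proj('side',w); a,b=proj('top',w); print(nm,'side crop',((u-90)*7+3).round(0),((v-120)*7+3).round(0),'top crop',((a-110)*5+2).round(0),((b-100)*5+2).round(0))
```

```text
mark [0.526  0.2383 0.3535] gap 0.001197379541036479 gauge axes rel TCP [-0.001   0.0126 -0.0956]
BR [0.5389 0.1945 0.3413] gap 0.002562948596664685 gauge axes rel TCP [-0.018   0.055  -0.1079]
FR [0.5062 0.1989 0.3401] gap 0.0035334820635498196 gauge axes rel TCP [ 0.0149  0.0537 -0.109 ]
FL [0.5124 0.3026 0.3579] gap 0.0024950808173345 gauge axes rel TCP [ 0.0186 -0.05   -0.091 ]
hub side crop 304.0 448.0 top crop 121.0 394.0
FRtop side crop 545.0 535.0 top crop 255.0 435.0
FLtop side crop 157.0 648.0 top crop 36.0 431.0
BRtop side crop 518.0 452.0 top crop 259.0 368.0
BLtop side crop 140.0 560.0 top crop 41.0 365.0
FRbot side crop 552.0 560.0 top crop 260.0 439.0
FLbot side crop 170.0 673.0 top crop 43.0 435.0
```

Emit:
jog_arm --linear '[[0,0,0],[0,0,0],[0,0,0],[0,0,0],[0,0,0],[0,0,0],[0,0,0],[0,0,0]]' --rot '[[-0.013,0,0],[-0.026,0,0],[-0.039,0,0],[-0.052,0,0],[-0.065,0,0],[-0.078,0,0],[-0.092,0,0],[-0.105,0,0]]'

```text
clock: 12.78
ee_pos: [0.5257, 0.251, 0.4484]
orientation: [0.147, 3.079, 0.511]
force: [0.4, -1.3, -2.8]
gripper_width: 0.0291
```

Emit:
jog_arm --linear '[[0,0,0],[0,0,0],[0,0,0],[0,0,0],[0,0,0],[0,0,0],[0,0,0],[0,0,0]]' --rot '[[0,0,0],[0,0,0],[0,0,0],[0,0,0],[0,0,0],[0,0,0],[0,0,0],[0,0,0]]'

```text
clock: 13.45
ee_pos: [0.5264, 0.252, 0.451]
orientation: [0.143, 3.075, 0.51]
force: [-0.2, -0.5, -3.2]
gripper_width: 0.0293
```

Emit:
jog_arm --linear '[[0,0,0],[0,0,0],[0,0,0],[0,0,0],[0,0,0],[0,0,0],[0,0,0],[0,0,0]]' --rot '[[0,0,0],[0,0,0],[0,0,0],[0,0,0],[0,0,0],[0,0,0],[0,0,0],[0,0,0]]'

```text
clock: 14.12
ee_pos: [0.5265, 0.2517, 0.451]
orientation: [0.144, 3.075, 0.51]
force: [-0.6, -0.3, -3.6]
gripper_width: 0.0292
```

Emit:
jog_arm --linear '[[0,0,0],[0,0,0],[0,0,0],[0,0,0],[0,0,0],[0,0,0],[0,0,0],[0,0,0]]' --rot '[[0,0,0],[0,0,0],[0,0,0],[0,0,0],[0,0,0],[0,0,0],[0,0,0],[0,0,0]]'

```text
clock: 14.78
ee_pos: [0.5265, 0.2518, 0.451]
orientation: [0.144, 3.075, 0.51]
force: [-0.6, -0.2, -3.0]
gripper_width: 0.0292
```

```bash
python3 -c "
from h import *
st()
b=r.camera('side');cv2.imwrite('pics/s7.png',b[:,:,::-1]);crop(b,90,120,180,220,7,'pics/sc7.png')
b=r.camera('top');crop(b,110,130,190,210,8,'pics/tc7.png')"
```

```text
t 14.7833 p [0.5265 0.2518 0.451 ] F [-0.572  -0.1841 -3.0341] w 0.029166452415872 q [  7.2   9.4  67.4  18.5  98.3 -74. ]
x [-0.9955  0.0942 -0.0054] y [0.0874 0.9423 0.3233] z [ 0.0356  0.3214 -0.9463]
```

View pics/sc7.png

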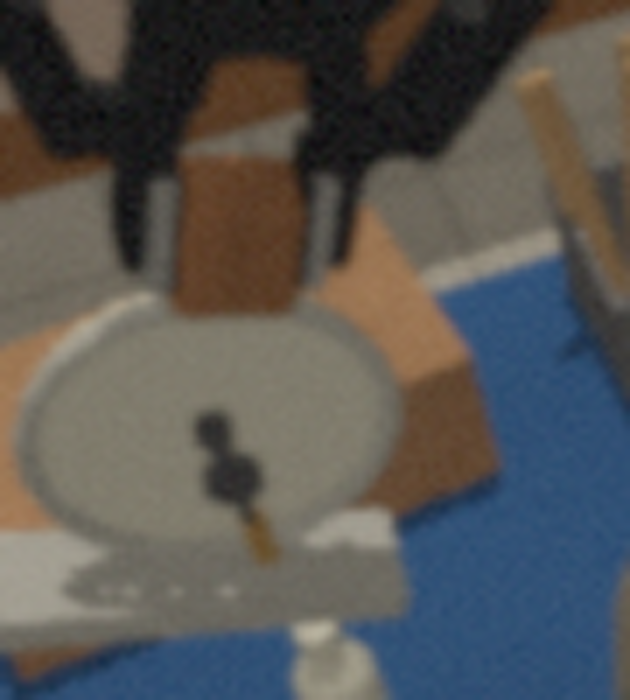

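View pics/tc7.png

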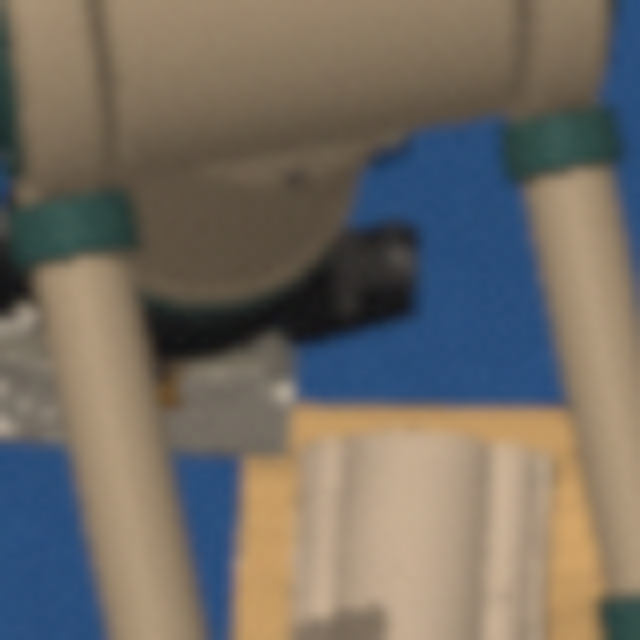

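Run:
```python
from meas import *
o=r.observe(); S=lambda x,y:(90+(x+.5)/7-.5,120+(y+.5)/7-.5)
b=cv2.imread('pics/s7.png');big=cv2.resize(b[120:220,90:180],None,fx=7,fy=7,interpolation=cv2.INTER_CUBIC)
hsv=cv2.cvtColor(big,cv2.COLOR_BGR2HSV)
m=((hsv[...,1]>90)&(hsv[...,0]<30)).astype(np.uint8);m[:505]=0;m[575:]=0;m[:,:225]=0;m[:,300:]=0
ys,xs=np.nonzero(m);c=(xs.mean(),ys.mean());print('brass',c,m.sum())
d=(hsv[...,2]<75).astype(np.uint8);d[:400]=0;d[530:]=0;d[:,:180]=0;d[:,275:]=0
ys,xs=np.nonzero(d)
t=ys<435;h=(xs[t].mean(),ys[t].mean()); t=(ys>450)&(ys<505);bb=(xs[t].mean(),ys[t].mean());t=ys>505;tp=(xs[t].mean(),ys[t].mean());print(h,bb,tp)
meas('side',S(*h),S(*tp),[('bob',S(*bb)),('mark',S(*c))],o)
```

```text
brass (np.float64(260.5700575815739), np.float64(539.031669865643)) 1042
(np.float64(212.62332695984705), np.float64(425.5927342256214)) (np.float64(232.31390546122074), np.float64(477.8132170720514)) (np.float64(246.13), np.float64(511.56))
hub rel TCP (y,z) [-0.0042 -0.046 ]
ptr r 0.0354 ang 0.3132 [ 0.0109 -0.0337]
bob r 0.0211 ang 0.3056 [ 0.0063 -0.0201]
mark r 0.0477 ang 0.3325 [ 0.0156 -0.0451]
```

```bash
python3 -c "
from h import *
plan([.525,.253,.30],down(85.1))"
```

```text
linear [ 0.004  -0.0796  0.2387] rot [ 0.1048  0.0022 -0.0025] rows>= 3.6
```

Emit:
jog_arm --linear '[[0,-0.01,0.03],[0,-0.02,0.06],[0,-0.03,0.09],[0.004,-0.04,0.12],[0.004,-0.05,0.15],[0.004,-0.06,0.18],[0.004,-0.07,0.21],[0.004,-0.08,0.239]]' --rot '[[0.015,0,0],[0.03,0.001,0],[0.045,0.002,0],[0.06,0.002,-0.001],[0.075,0.002,-0.002],[0.09,0.002,-0.0025],[0.105,0.002,-0.0025],[0.105,0.002,-0.0025]]'

```text
clock: 15.55
ee_pos: [0.525, 0.2551, 0.2986]
orientation: [0.131, 3.139, -0.0]
force: [0.5, 0.7, -3.7]
gripper_width: 0.029
```

```bash
python3 -c "
from h import *
st();plan([.525,.253,.205],down(85.1))"
```

```text
t 15.55 p [0.525  0.2551 0.2986] F [ 0.5433  0.7248 -3.6982] w 0.02898733539802052 q [ 19.1  14.9  78.1  -0.   87.  -66.1]
x [-0.9965  0.0833 -0.0003] y [ 0.0833  0.9965 -0.    ] z [ 0.0003 -0.     -1.    ]
linear [-0.0002 -0.0034  0.1559] rot [-0.      0.0001  0.0007] rows>= 2.2
```

Emit:
jog_arm --linear '[[0,-0.001,0.03],[0,-0.002,0.06],[0,-0.002,0.09],[0,-0.002,0.12],[0,-0.002,0.145],[0,-0.002,0.156],[0,-0.002,0.156]]' --rot '[[0,0,0],[0,0,0],[0,0,0],[0,0,0],[0,0,0],[0,0,0],[0,0,0]]'

```text
clock: 16.13
ee_pos: [0.5239, 0.2516, 0.2044]
orientation: [-0.135, -3.136, 0.002]
force: [-0.5, -0.3, -3.3]
gripper_width: 0.0292
```

```bash
python3 -c "
from h import *
st()
b=r.camera('side');cv2.imwrite('pics/s8.png',b[:,:,::-1])
b=r.camera('top');crop(b,120,150,220,230,7,'pics/tc8.png')"
```

```text
t 16.1333 p [0.5239 0.2516 0.2044] F [-0.5111 -0.3484 -3.337 ] w 0.029239219908029516 q [ 18.8  17.4  87.9   0.   75.  -66.3]
x [-0.9963  0.0856  0.0031] y [ 0.0856  0.9963 -0.0014] z [-0.0032 -0.0011 -1.    ]
```

View pics/tc8.png

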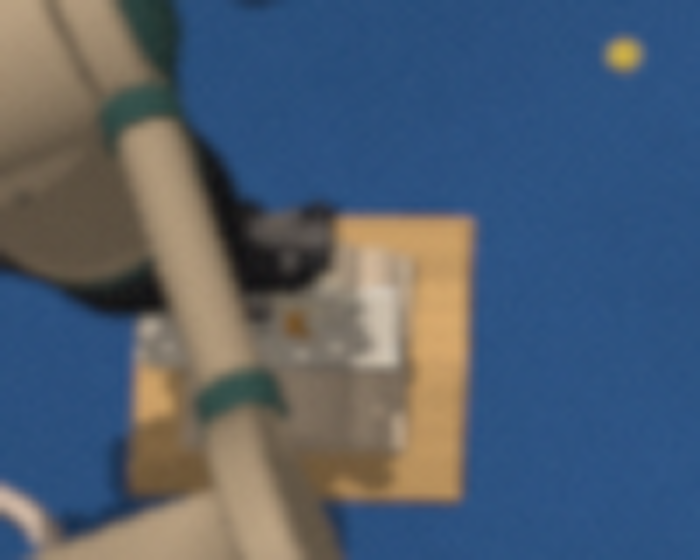

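View pics/s8.png

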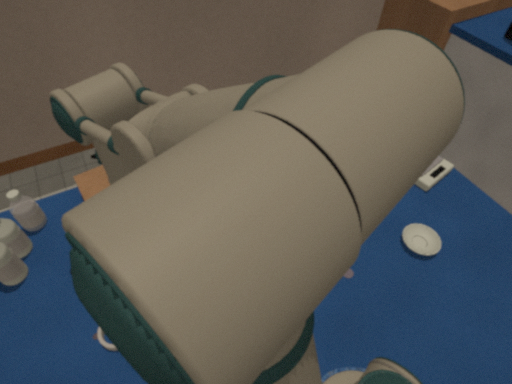

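Emit:
jog_arm --linear '[[0,0,0.008],[0,0,0.016],[0,0,0.022],[0,0,0.027],[0,0,0.031],[0,0,0.034],[0,0,0.036],[0,0,0.036]]' --rot '[[0,0,0],[0,0,0],[0,0,0],[0,0,0],[0,0,0],[0,0,0],[0,0,0],[0,0,0]]'

```text
clock: 16.9
ee_pos: [0.525, 0.2516, 0.1848]
orientation: [0.134, 3.138, -0.001]
force: [-0.8, 0.7, -3.5]
gripper_width: 0.029
```

Emit:
jog_arm --linear '[[0,0,0],[0,0,0],[0,0,0]]' --rot '[[0,0,0],[0,0,0],[0,0,0]]'

```text
clock: 17.15
ee_pos: [0.525, 0.2515, 0.1847]
orientation: [0.134, 3.138, -0.001]
force: [-1.1, -0.2, -2.4]
gripper_width: 0.0292
```

```bash
python3 -c "
from h import *
st()"
```

```text
t 17.15 p [0.525  0.2515 0.1847] F [-1.0816 -0.2424 -2.4126] w 0.02921418753887159 q [ 18.8  18.1  89.7  -0.1  72.2 -66.3]
x [-0.9963  0.0855 -0.0008] y [ 0.0855  0.9963 -0.0006] z [ 0.0008 -0.0007 -1.    ]
```

Emit:
jog_arm --linear '[[0,0,0.002],[0,0,0.004],[0,0,0.005],[0,0,0.005],[0,0,0.005]]' --rot '[[0,0,0],[0,0,0],[0,0,0],[0,0,0],[0,0,0]]'

```text
clock: 17.57
ee_pos: [0.5254, 0.2516, 0.1846]
orientation: [0.134, 3.135, -0.0]
force: [-2.7, -1.4, 11.3]
gripper_width: 0.0287
```

```bash
python3 -c "
from h import *
st()"
```

```text
t 17.5667 p [0.5254 0.2516 0.1846] F [-2.6787 -1.4008 11.2545] w 0.028734289271752037 q [ 18.8  18.   89.8  -0.1  72.  -66.3]
x [-0.9964  0.0853 -0.0033] y [0.0853 0.9964 0.0001] z [ 0.0033 -0.0002 -1.    ]
```

Emit:
jog_arm --linear '[[0,0,0],[0,-0.0101,0.0002],[0,-0.0201,0.0007],[0,-0.0301,0.0017],[0,-0.0401,0.003],[0,-0.0499,0.0046],[0,-0.0596,0.0067],[0,-0.0692,0.0091]]' --rot '[[0,0,0],[-0.0159,0,0],[-0.0318,0,0],[-0.0477,0,0],[-0.0637,0,0],[-0.0796,0,0],[-0.0955,0,0],[-0.1114,0,0]]'

```text
clock: 18.23
ee_pos: [0.5222, 0.2107, 0.1785]
orientation: [0.13, 3.071, 0.549]
force: [-2.3, 0.5, 2.9]
gripper_width: 0.0293
```

Emit:
jog_arm --linear '[[0,0,0],[0,0,0],[0,0,0],[0,0,0],[0,0,0],[0,0,0],[0,0,0],[0,0,0]]' --rot '[[0,0,0],[0,0,0],[0,0,0],[0,0,0],[0,0,0],[0,0,0],[0,0,0],[0,0,0]]'

```text
clock: 18.9
ee_pos: [0.5224, 0.2096, 0.178]
orientation: [0.13, 3.073, 0.541]
force: [-1.2, -4.0, 7.1]
gripper_width: 0.0293
```

Emit:
jog_arm --linear '[[0,0,0],[0,0,0],[0,0,0],[0,0,0],[0,0,0],[0,0,0],[0,0,0],[0,0,0]]' --rot '[[0,0,0],[0,0,0],[0,0,0],[0,0,0],[0,0,0],[0,0,0],[0,0,0],[0,0,0]]'

```text
clock: 19.57
ee_pos: [0.5224, 0.2096, 0.178]
orientation: [0.13, 3.073, 0.541]
force: [-1.4, -3.4, 8.0]
gripper_width: 0.0289
```

```bash
python3 -c "
from h import *
o=st();M=R.from_rotvec(o['orientation']).as_matrix();print('roll',np.arcsin(M[2,1]),'origin',o['ee_pos']+M[:,2]*.121)
b=r.camera('side');cv2.imwrite('pics/s9.png',b[:,:,::-1])
b=r.camera('top');crop(b,110,140,220,230,6.5,'pics/tc9.png')"
```

```text
t 19.5667 p [0.5224 0.2096 0.178 ] F [-1.4038 -3.403   7.9717] w 0.028863510467962147 q [  1.8  14.1 100.   22.   64.9 -92.6]
x [-0.9964  0.0853 -0.0042] y [0.0787 0.9365 0.3416] z [ 0.033   0.34   -0.9398]
roll 0.34862352220650256 origin [0.5264 0.2507 0.0643]
```

View pics/tc9.png

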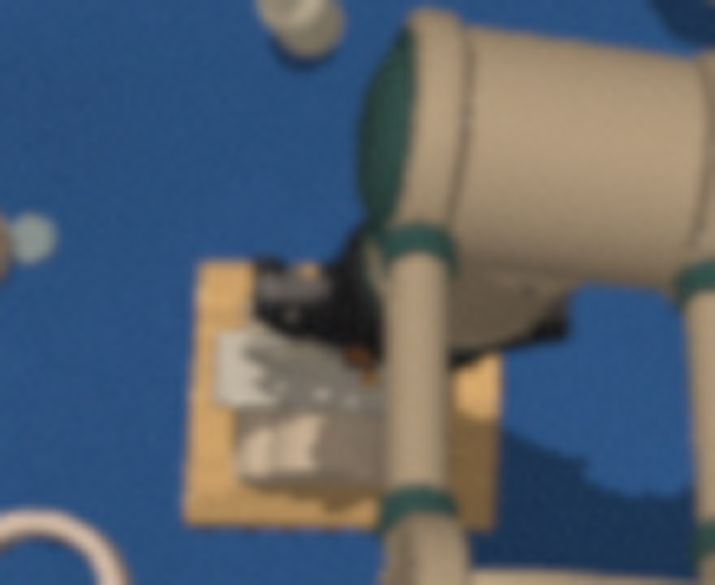

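View pics/s9.png

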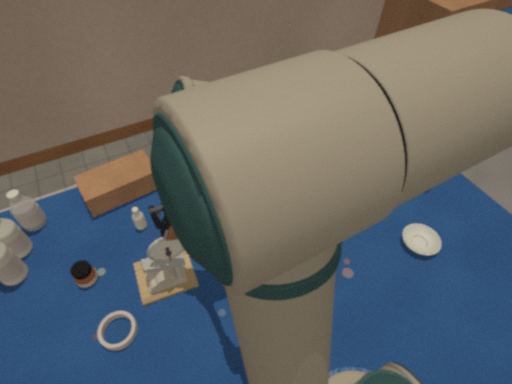

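Gauge, pointer and mark show in the side view around (168,250), so I'll zoom in there.

```bash
python3 -c "
from h import *
b=cv2.imread('pics/s9.png')[:,:,::-1];crop(b,130,215,210,300,7,'pics/sc9.png')"
```

```text
(no output)
```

View pics/sc9.png

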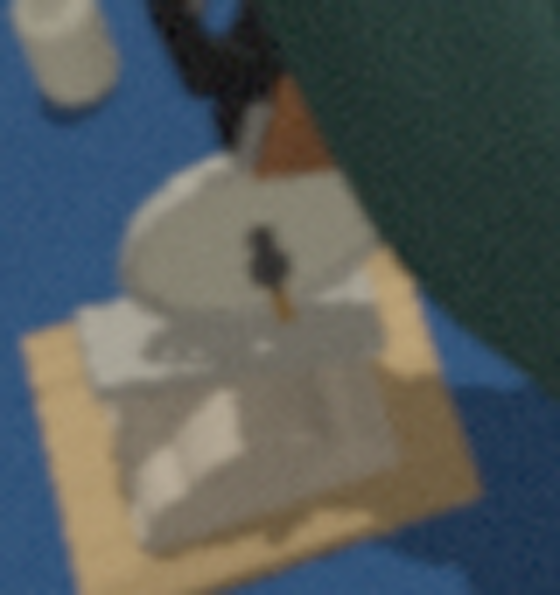

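Run:
```python
from meas import *
o=r.observe(); S=lambda x,y:(130+(x+.5)/7-.5,215+(y+.5)/7-.5)
b=cv2.imread('pics/s9.png');big=cv2.resize(b[215:300,130:210],None,fx=7,fy=7,interpolation=cv2.INTER_CUBIC)
hsv=cv2.cvtColor(big,cv2.COLOR_BGR2HSV)
m=((hsv[...,1]>80)&(hsv[...,0]<30)).astype(np.uint8);m[:275]=0;m[330:]=0;m[:,:255]=0;m[:,315:]=0
ys,xs=np.nonzero(m);c=(xs.mean(),ys.mean());print('brass',c,m.sum())
d=(hsv[...,2]<85).astype(np.uint8);d[:220]=0;d[300:]=0;d[:,:240]=0;d[:,300:]=0
ys,xs=np.nonzero(d)
t=ys<248;h=(xs[t].mean(),ys[t].mean()); t=(ys>254)&(ys<284);bb=(xs[t].mean(),ys[t].mean());t=ys>284;tp=(xs[t].mean(),ys[t].mean()) if t.any() else bb;print(h,bb,tp)
meas('side',S(*h),S(*tp),[('bob',S(*bb)),('mark',S(*c))],o)
```

```text
brass (np.float64(282.399209486166), np.float64(305.6482213438735)) 506
(np.float64(261.98391420911526), np.float64(238.97319034852546)) (np.float64(269.1641791044776), np.float64(268.3923240938166)) (np.float64(273.6666666666667), np.float64(286.6666666666667))
hub rel TCP (y,z) [-0.0061 -0.0438]
ptr r 0.033 ang 0.305 [ 0.0099 -0.0314]
bob r 0.0201 ang 0.3045 [ 0.006  -0.0192]
mark r 0.0475 ang 0.3346 [ 0.0156 -0.0449]
```

Emit:
jog_arm --linear '[[0,0,0],[0,0,0],[0,0,0],[0,0,0],[0,0,0],[0,0,0],[0,0,0],[0,0,0]]' --rot '[[-0.003,0,0],[-0.003,0,0],[-0.003,0,0],[-0.003,0,0],[-0.003,0,0],[-0.003,0,0],[-0.003,0,0],[-0.003,0,0]]'

```text
clock: 20.33
ee_pos: [0.5224, 0.2088, 0.1777]
orientation: [0.129, 3.07, 0.553]
force: [-1.6, -4.5, 6.8]
gripper_width: 0.0292
```

Emit:
jog_arm --linear '[[0,0,0],[0,0,0],[0,0,0],[0,0,0],[0,0,0],[0,0,0],[0,0,0],[0,0,0]]' --rot '[[0,0,0],[0,0,0],[0,0,0],[0,0,0],[0,0,0],[0,0,0],[0,0,0],[0,0,0]]'

```text
clock: 21.0
ee_pos: [0.5224, 0.2088, 0.1778]
orientation: [0.129, 3.07, 0.553]
force: [-2.1, -4.3, 7.7]
gripper_width: 0.029
```

Emit:
jog_arm --linear '[[0,0,0],[0,0,0],[0,0,0],[0,0,0],[0,0,0],[0,0,0],[0,0,0],[0,0,0]]' --rot '[[0,0,0],[0,0,0],[0,0,0],[0,0,0],[0,0,0],[0,0,0],[0,0,0],[0,0,0]]'

```text
clock: 21.67
ee_pos: [0.5224, 0.2088, 0.1777]
orientation: [0.129, 3.07, 0.553]
force: [-1.4, -5.5, 6.9]
gripper_width: 0.029
```

```bash
python3 -c "
from h import *
o=st();M=R.from_rotvec(o['orientation']).as_matrix();print('roll',np.arcsin(M[2,1]),'origin',o['ee_pos']+M[:,2]*.121)
b=r.camera('side');cv2.imwrite('pics/s10.png',b[:,:,::-1]);crop(b,130,215,210,300,7,'pics/sc10.png')
b=r.camera('top');cv2.imwrite('pics/t10.png',b[:,:,::-1])"
```

```text
t 21.6667 p [0.5224 0.2088 0.1777] F [-1.4411 -5.4764  6.8966] w 0.028984706249612163 q [  1.4  14.1 100.2  22.5  64.9 -93.2]
x [-0.9964  0.0848 -0.0043] y [0.078  0.9339 0.3488] z [ 0.0336  0.3473 -0.9372]
roll 0.35634192414549937 origin [0.5264 0.2508 0.0643]
```

View pics/sc10.png

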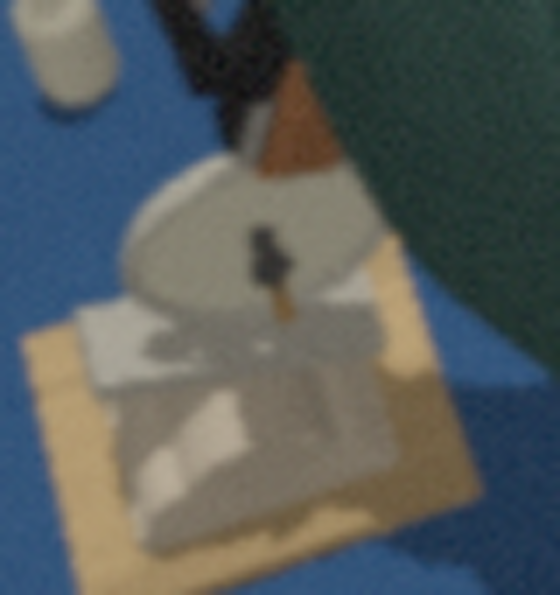

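View pics/t10.png

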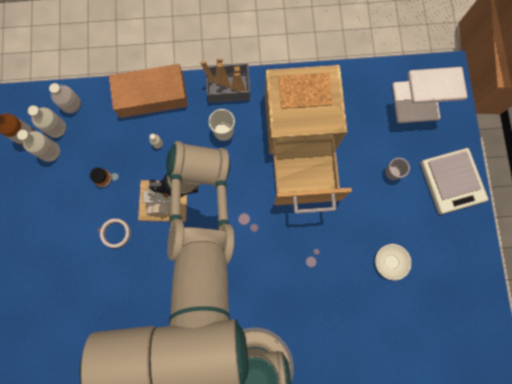

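```bash
python3 -c "
from h import *
print(r.finish_job());st()"
```

```text
the job is handed in; nothing more can be done
None
the job is handed in; nothing more can be done
```

I pulled the drawer out to its stop and took the gauge out by its handle. I turned it half round so the dial faced the cameras, then pressed it level on the middle of the crown. From there I rocked it to a lean of about 0.356 rad and handed the job in at 21.8 s, still gripping it; no verdict was reported.

**Last checks that agreed:**
- **Pressing:** the foot was pressed on the casting with about 10 N.
- **Position:** the middle of the foot was about 3 mm from my estimate of the crown's middle, at a height of 64 mm. The foot was square to the ridge within about 0.01 rad.
- **Pointer:** in the side picture the pointer was in line with the brass mark, after more than 2 s at rest.
- **Drawer and bystanders:** the drawer was open and the bystanders I could see had not visibly moved. The arm hid the small cap from the top camera in the last picture.

**Checks that disagreed:**
- **Angle readings:** angles read from the side picture came out about 0.035 rad too low compared with plumb. My estimates of the mark's angle ran from 0.345 to 0.37 rad, which is at most about 0.6 mm at the pointer tip against the 3.5 mm allowed.
- **Dial centre:** its measured height was about 13 mm off what I expected, probably because of side-camera calibration or how deep the dial sits. The foot corners I could see in both cameras fitted within a few millimetres.

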